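# Hang the blue-capped vial caddy on the sprung rail and tug-test it

## Robot

A 7-joint arm with a two-finger parallel gripper is mounted at the origin on the work surface. World frame = base frame: x ahead of the robot, y to its left, z up, the work surface at z = 0. Lengths are in m, angles in rad, forces in N, time in s.
With the tool pointing down it reaches from about 0.4 to 0.9 m from the base axis. Payload 5.6 kg.
Tool frame: the origin (TCP) lies at the very end of the fingers, on their centre line; the grasp point (between the pads) lies 19 mm behind it; z points along the fingers, y is the line along which they close (so a half turn about z gives the same grasp; the last joint's range is limited). The gripper opens to 92 mm and grips with 3 to 60 N. Pads are 20 mm wide; open, the fingers measure 128 mm over their backs; the gripper's body (75 mm by 189 mm) begins 69 mm behind the grasp point.
Start: joints at [-1.348, 0.468, -0.012, 1.603, 0.006, 1.071, -0.056], TCP at [0.171, 0.627, 0.215] pointing down, gripper open.
Joint ranges: [-2.53, 2.53], [-0.31, 2.02], [-1.57, 1.55], [0.28, 2.44], [-1.29, 4.43], [0.15, 1.84], [-2.92, 2.92]. Speed limits (rad/s): [2.57, 2.57, 3.14, 3.14, 3.14, 3.14, 3.14].

## Interface

Orientations are given as a 3x3 rotation matrix whose columns are the frame's x, y, z axes.
In Python, from workcell import robot, vision, job gives the robot as it stands. The module is installed in compiled form; this text tells all that it offers.
- The arm moves only by the tool arm_command, never from a script. Its arguments are lists of equal length, an entry for each row: "dp": the shift along the tool's x, y, z in cm, a list of three; "dr": the turn, a rotation vector about the tool's x, y, z in degrees, a list of three; "claw": the closure, from -1 (fully open) to 1 (shut), so that 0 is half open. A call has 1 to 12 rows; each row shifts and turns the commanded pose from where the row before left it, along the tool's axes as they then stand; what a row does not reach is not made up. A row lasts 1/10 s, in which the tool goes at most 50 mm and 8.59 degrees, less where a joint would pass 70% of its speed; a pose out of reach is approached as far as the arm can. A call is refused whole if a number of a shift passes 5 or a number of a turn 8.59, either way. A call with a gripper value outside its range is refused whole. The fingers move at their own pace and stop on an object; the grip force is fixed at half the most. Time passes only in rows, so rows that do not move let the fingers close. It gives the time, the measured TCP pose, the force, the opening and the grip force at its end, in the units of the state.
- robot.get_state(): the state, without advancing time (a new reading comes with each control period).
- vision.camera(name): name is "side" or "top"; returns a dict with "img" (420x560x3 uint8, blue, green, red), "range_z" (420x560 float32, m along the optical axis (not along the pixel's ray), 0 where there is no reading), "K" (3x3 intrinsics, pixels), "T" (4x4, takes a point from camera to world coordinates). Camera axes: x right, y up, looking along -z (the intrinsics and any distortion apply to the point x, -y, -z); pixel columns grow to the right and rows downward; lengths in m; the calibration is good to about 2 mm. A picture is of the moment at which its call begins.
- job.job_done(): hands the job in; it is judged then, once.
The state is a dict: "t": time; "q": joint angles; "qd": joint speeds; "joint_efforts": joint torques, N m; "eef_pos": TCP position; "orientation": TCP orientation; "wrist_force": force on the tool from outside, world axes, zero at the start; "torque": the same for the moment, N m; "grip_width": finger opening in m; "grasp_force": force on a finger pad.
Only numpy, scipy, OpenCV 4.12 (cv2) and the standard library are available. Lean on these libraries where they do the work, as an engineer would, in place of code of your own. Each camera call takes 0.05 s, during which the arm holds its last target. There are 200 camera calls.

## Task

Pick up the caddy with the blue-capped vials and hang it by its two rear hooks on the upper rail of the white stand; the rail's height is set differently each time, so feel for it. Before letting go, tug it down gently for a moment, with about 10 N on the rail, to be sure that it is held; then ease off and leave it hanging still, without disturbing anything else on the bench.

Things in the scene. Friction and masses are not known exactly. Their poses are not given: they have to be found in the camera images.
- caddy_blue_center (a point): Centre of the blue-capped caddy, 59 mm above its underside: a white plastic tote 56 mm deep (x) by 100 mm wide (y), about 0.35 kg, with four glass vials whose blue caps end 68 mm above the underside, loose on the bench. Caddy axes: z up, +x to its back, where the hooks are, y along its width.
- caddy_blue_grip (a point): Where to grip the blue-capped caddy: the middle handle, an upright teal-topped plate, 12 mm thick (y) and 30 mm long (x), free from 70 to 118 mm above the underside. This point is its middle, 5 mm in front (-x) of the caddy's centre line, 104 mm above the underside. Caddy axes. The caddy balances within 5 mm of it.
- caddy_blue_seat (a point): Point on the rail's centre line once the caddy is fully home: 36 mm behind (+x) the caddy's centre line, 95 mm above its underside, midway between the two hooks. Hooks: each 18 mm wide, at y = -32 and +32 mm, bent down behind the back wall, forming a slot open below, 16 mm wide (x, 8 mm each way), its roof 5 mm above this point, the 4 mm thick hook tips 15 mm below it. Caddy axes.
- caddy_blue: The blue-capped caddy itself; origin at the centre of its underside, caddy axes. Its back wall is 5 mm thick and 105 mm high, the outer face at x = +28 mm.
- stand: White stand fixed to the bench: plinth 110 x 260 mm, two posts 230 mm apart (y), black caps ending 205 mm above the origin. Origin between the posts, x level, z up, 15 mm below the plinth's top. A fixed lower bar runs 92 mm above the origin; the released caddy leans back on it by about 0.05 rad. The caddy hangs on the -x side, its +x (back) along the stand's +x.
- stand_rail (a point): Mid-range point of the stand's upper rail, fixed to the stand, 165 mm above its origin; stand axes. The rail, a 10 mm steel bar 212 mm long (y), passes above or below it: its teal clamps are set anew each time, its centre line 20 mm below to 20 mm above this point, not measured: find it by feel. It is sprung, yielding 1 mm down per 8 N, 5 mm at most. Gentle tug: 6 to 16 N, 0.3 s or more.
- caddy_red: Same caddy with red caps, a bystander; origin at the centre of its underside.
- caddy_yellow: Same caddy with yellow caps, a bystander; origin at the centre of its underside.
- beaker: Glass beaker 68 mm across, 90 mm high, a bystander; origin at the centre of its underside.
- reagent: Clear bottle 64 mm across, 130 mm high, with a blue cap, a bystander; origin at the centre of its underside.
- amber: Amber bottle 68 mm across, 140 mm high, a bystander; origin at the centre of its underside.
- mouse: Black computer mouse, 100 by 58 by 24 mm, a bystander; origin at the centre of its underside.

How it is judged:
On the way, in this order (a step that is already met when the one before it is completed fails the run):
1. the blue-capped caddy is lifted off the bench in the fingers (height (world z) of caddy_blue above 0.03 m and contact force between the fingers and caddy_blue above 1 N), for 0.2 s.
2. hooked over the upper rail and still in the fingers, it is tugged down with more than 6 N on the rail for 0.3 s (contact force between caddy_blue and stand above 6 N and contact force between the fingers and caddy_blue above 1 N and z of caddy_blue_seat in the frame of stand_rail between -0.029 and 0.026 m and x of caddy_blue_seat in the frame of stand_rail between -0.007 and 0.007 m), for 0.3 s.
At the end, for the whole second after the job is handed in: The blue-capped caddy hangs still and released on the upper rail by its hooks (seat point within 7 mm fore or aft of the rail's centre line and 29 mm below to 26 mm above the rail's mid-range point), within 0.15 rad of upright and 0.15 rad of parallel to the rail (z of caddy_blue_seat in the frame of stand_rail between -0.029 and 0.026 m and x of caddy_blue_seat in the frame of stand_rail between -0.007 and 0.007 m and angle between the y axis of caddy_blue and the y axis of stand, either way round below 0.15 rad and angle between caddy_blue's own z axis and vertical below 0.15 rad and contact force between caddy_blue and stand above 1 N and linear speed of caddy_blue below 0.02 m/s); the robot touches nothing.
It fails at once if with the caddy still in the fingers, it loads the rail or its stand with more than 16 N (contact force between caddy_blue and stand above 16 N and contact force between the fingers and caddy_blue above 1 N).
It fails at once if the blue-capped caddy is tipped by more than 0.5 rad (angle between caddy_blue's own z axis and vertical above 0.5 rad).
It fails at once if a bystander is shifted by more than 20 mm (distance of any of caddy_red, caddy_yellow, beaker, reagent, amber, mouse from where it was at the start of the episode above 0.02 m).
It also fails if it takes over 64 s, if anything falls off the work surface, if the arm or the gripper's body presses on something with over 40 N, if the wrist force passes 120 N, or if a joint passes its speed limit or range.

## Working session

There is one attempt and no reset: what is moved stays moved. The work goes in short steps, Python scripts to look and compute and a tool call to move; the robot and the scene stay as the last step left them, time stands still between calls to the robot, and variables do not carry over. Pictures are saved under pics/ and viewed, at most 11 in all, crops included, and the job is handed in when it is done.

Besides the shell and the picture viewer there is one more tool, called after "Emit:" by a JSON object that holds its "name" and its "arguments". arm_command: Moves the arm, as the interface text tells. Its arguments: {"type":"object","properties":{"dp":{"type":"array","items":{"type":"array","items":{"type":"number"}}},"dr":{"type":"array","items":{"type":"array","items":{"type":"number"}}},"claw":{"type":"array","items":{"type":"number"}}},"required":["dp","dr","claw"]}

```bash
mkdir -p pics
cat > h.py <<'E'
import numpy as np, cv2
from workcell import robot, vision, job
def cam(n):
    c=vision.camera(n); np.savez(f'{n}.npz',**c); return c
def load(n): return dict(np.load(f'{n}.npz'))
def px(c,u,v,z=None):
    d=c['range_z'][int(v),int(u)] if z is None else None
    K=c['K'];r=np.array([(u-K[0,2])/K[0,0],-(v-K[1,2])/K[1,1],-1.]);T=c['T']
    if z is None: return T[:3,:3]@(r*d)+T[:3,3]
    w=T[:3,:3]@r; return T[:3,3]+w*(z-T[2,3])/w[2]
def cloud(c):
    K=c['K'];d=c['range_z'];v,u=np.mgrid[:d.shape[0],:d.shape[1]]
    P=np.stack([(u-K[0,2])/K[0,0]*d,-(v-K[1,2])/K[1,1]*d,-d],-1)
    return P@c['T'][:3,:3].T+c['T'][:3,3]
E
python3 - <<'E'
from h import *
for n in('top','side'):
    c=cam(n);cv2.imwrite(f'pics/{n}0.png',c['img']);print(c['K'],c['T'],[k for k in c])
s=robot.get_state();print(s)
E
```

```text
[[418.58559822   0.         279.66960698]
 [  0.         418.58559822 208.30712596]
 [  0.           0.           1.        ]] [[ 0.02820677  0.98605333 -0.16402199  0.3839769 ]
 [-0.99959808  0.02829016 -0.00182794  0.02649695]
 [ 0.00283776  0.16400762  0.98645499  1.19705018]
 [ 0.          0.          0.          1.        ]] ['img', 'range_z', 'K', 'T']
[[440.58541619   0.         269.37342466]
 [  0.         440.58541619 218.6904088 ]
 [  0.           0.           1.        ]] [[ 0.75413883  0.35950523 -0.54957312 -0.00840005]
 [-0.65651366  0.43343359 -0.61735334 -0.6338604 ]
 [ 0.01626169  0.82637238  0.56288919  0.71765775]
 [ 0.          0.          0.          1.        ]] ['img', 'range_z', 'K', 'T']
{'t': 0.1, 'q': array([-1.3480107 ,  0.46829475, -0.01159764,  1.60356196,  0.00600692,
        1.07141399, -0.05634611]), 'qd': array([-0.00070944, -0.00196921, -0.00035223, -0.00339705, -0.00256915,
       -0.00025123,  0.00118917]), 'joint_efforts': array([ 1.08735363e-03, -5.21646094e+01, -1.21081254e-02, -2.44366068e+01,
       -5.67254133e-02,  1.40707471e-02,  5.80587653e-05]), 'eef_pos': array([0.17066096, 0.62662651, 0.21371936]), 'orientation': array([[-9.64857110e-01,  2.62774926e-01, -3.08685024e-04],
       [ 2.62775077e-01,  9.64855768e-01, -1.61454967e-03],
       [-1.26426644e-04, -1.63892446e-03, -9.99998649e-01]]), 'wrist_force': array([ 0.51152186, -0.13945979,  0.09673728]), 'torque': array([0.02744213, 0.05443424, 0.02843365]), 'grasp_force': 0.0, 'grip_width': 0.09162732757651346}
```

View pics/top0.png

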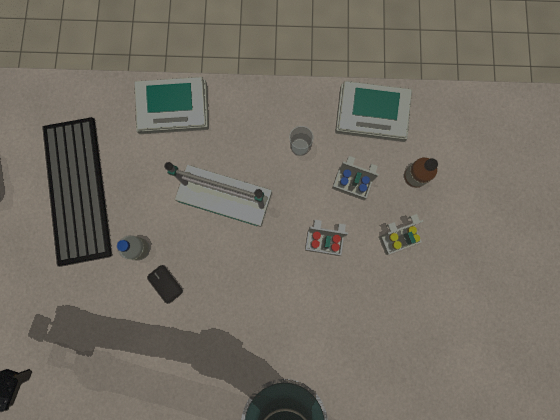

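View pics/side0.png

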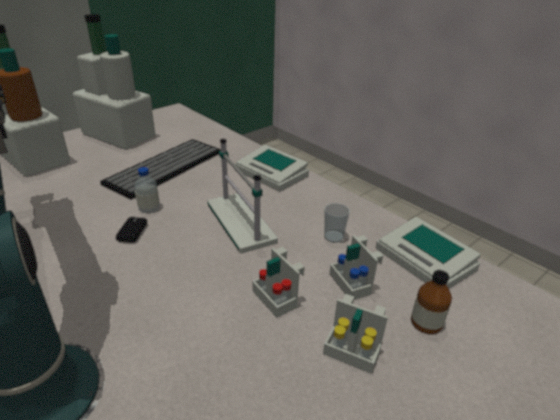

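The top view shows the blue caddy near (355,180), the stand near (220,190) with its posts at (171,168) and (260,200), and the red caddy near (326,240). In the side view, blue is near (354,270) and the stand near (240,190). Next I'll enlarge crops of both.

Run:
```python
from h import *
c=load('top');a=c['img'][150:240,150:280];b=c['img'][150:210,320:400]
cv2.imwrite('pics/s1.png',cv2.resize(a,None,fx=6,fy=6,interpolation=2))
cv2.imwrite('pics/b1.png',cv2.resize(b,None,fx=10,fy=10,interpolation=2))
```

```text
(no output)
```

View pics/s1.png

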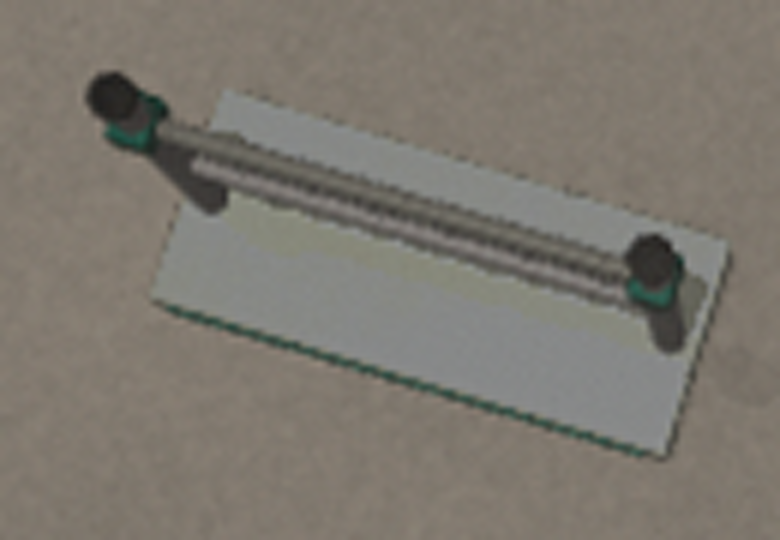

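View pics/b1.png

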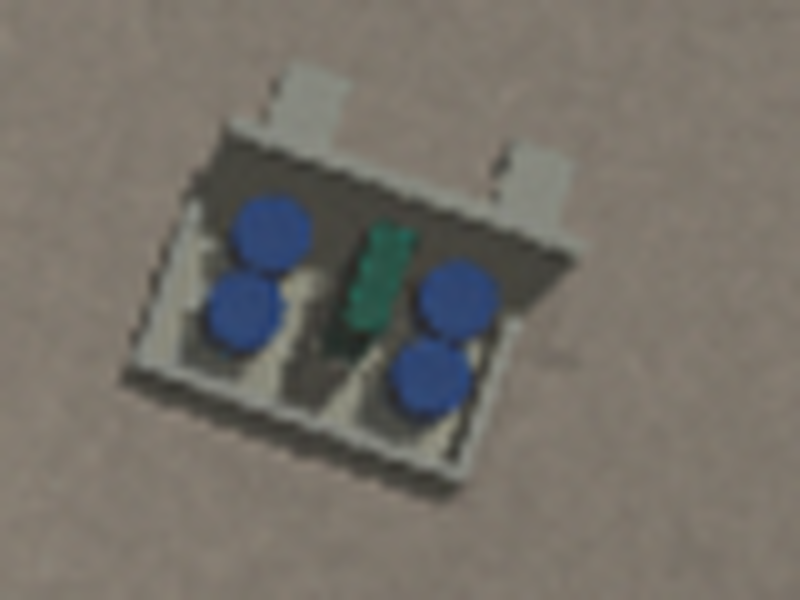

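The stand crop shows cap centres at crop (115,97) and (653,262), and plinth corners at (228,90), (730,242), (668,458) and (155,300). In the blue crop, the handle top is at (382,278) and the back-wall top edge runs (228,128)–(585,250).

Run:
```python
from h import *
c=load('top')
f=lambda U,V,s,ou,z,ov=150: px(c,(U+.5)/s-.5+ou,(V+.5)/s-.5+ov,z)
S=[f(115,97,6,150,.205),f(653,262,6,150,.205)]
print('caps',S,'mid',sum(S)/2,'dist',np.linalg.norm(S[0]-S[1]))
d=S[0]-S[1];print('yaw y',np.degrees(np.arctan2(d[1],d[0]))-90)
P=[f(*q,6,150,.015) for q in((228,90),(730,242),(668,458),(155,300))]
print('plinth',np.round(P,4),'mid',sum(P)/4)
for a,b in((0,1),(3,2)): e=P[a]-P[b];print(np.linalg.norm(e),np.degrees(np.arctan2(e[1],e[0]))-90)
print('grip',f(382,278,10,320,.118))
W=[f(228,128,10,320,.105),f(585,250,10,320,.105)];d=W[0]-W[1]
print('wall',W,np.linalg.norm(d),np.degrees(np.arctan2(d[1],d[0]))-90)
F=[f(128,365,10,320,.0),f(460,480,10,320,.0)]
d=F[0]-F[1];print('front',np.linalg.norm(d),np.degrees(np.arctan2(d[1],d[0]))-90)
# depth: teal handle & rail
P=cloud(c);h=c['img'].astype(int)
print('handle depth',P[176:180,357:360].reshape(-1,3).round(4)[::3])
m=(P[...,2]>.07)&(P[...,2]<.2);m[:, :176]=0;m[:,253:]=0;m[:160]=0;m[205:]=0
q=P[m];print(len(q));print(np.histogram(q[:,2],np.arange(.07,.205,.01)))
for n,(u0,u1,v0,v1) in dict(red=(300,350,215,260),yel=(375,425,210,260),beak=(285,320,120,165),amb=(400,445,150,190)).items():
    b=P[v0:v1,u0:u1].reshape(-1,3);b=b[b[:,2]>.02];print(n,b.min(0).round(3),b.max(0).round(3))
```

```text
caps [array([0.64646888, 0.30205826, 0.205     ]), array([0.58432885, 0.0807157 , 0.205     ])] mid [0.61539887 0.19138698 0.205     ] dist 0.22989978307664355
yaw y -15.681632417873374
plinth [[0.7018 0.3003 0.015 ]
 [0.6336 0.0545 0.015 ]
 [0.5283 0.0805 0.015 ]
 [0.5973 0.3285 0.015 ]] mid [0.61524374 0.1909695  0.015     ]
0.2551480836285602 -15.518422215582916
0.25744054665140476 -15.556629397371168
grip [ 0.65236487 -0.17577169  0.118     ]
wall [array([ 0.69590988, -0.13679801,  0.105     ]), array([ 0.66488541, -0.23268899,  0.105     ])] 0.100784904174698 -17.928416699531056
front 0.10195457719742468 -17.985579192457877
handle depth [[ 0.6559 -0.1737  0.1185]
 [ 0.6529 -0.1736  0.1193]
 [ 0.65   -0.1734  0.1201]
 [ 0.6472 -0.1733  0.1204]]
638
(array([  6,   3, 170, 119,   6,   5,   6,   1,   0, 285,  37,   0,   0]), array([0.07, 0.08, 0.09, 0.1 , 0.11, 0.12, 0.13, 0.14, 0.15, 0.16, 0.17,
       0.18, 0.19, 0.2 ]))
red [ 0.384 -0.15   0.02 ] [0.539 0.026 1.197]
yel [ 0.384 -0.367  0.02 ] [0.561 0.026 1.197]
beak [ 0.384 -0.058  0.02 ] [0.801 0.026 1.197]
amb [ 0.384 -0.395  0.02 ] [0.719 0.026 1.197]
```

Emit:
{"name": "arm_command", "arguments": {"dp": [[0,0,0],[-2.2,-1.9,0],[-2.2,-1.9,0],[-2.2,-1.9,0],[-2.2,-1.9,0],[-2.2,-1.9,0],[-2.2,-1.9,0],[-2.2,-1.9,0],[-2.2,-1.9,0],[-2.2,-1.9,0],[-2.2,-1.9,0],[-2.2,-1.9,0]], "dr": [[0,0,2.7],[0,0,0],[0,0,0],[0,0,0],[0,0,0],[0,0,0],[0,0,0],[0,0,0],[0,0,0],[0,0,0],[0,0,0],[0,0,0]], "claw": [-1,-1,-1,-1,-1,-1,-1,-1,-1,-1,-1,-1]}}

```text
t: 1.3
eef_pos: [0.337, 0.3525, 0.2144]
orientation: [[-0.951, 0.308, -0.0], [0.308, 0.951, -0.0], [0.0, -0.0, -1.0]]
wrist_force: [-0.7, 1.8, -0.0]
grip_width: 0.0922
grasp_force: 0.0
```

Emit:
{"name": "arm_command", "arguments": {"dp": [[-2.2,-1.9,0],[-2.2,-1.9,0],[-2.2,-1.9,0],[-2.2,-1.9,0],[-2.2,-1.9,0],[-2.2,-1.9,0],[-2.2,-1.9,0],[-2.2,-1.9,0],[-2.2,-1.9,0],[-2.2,-1.9,0],[-2.2,-1.9,0],[-2.2,-1.9,0]], "dr": [[0,0,0],[0,0,0],[0,0,0],[0,0,0],[0,0,0],[0,0,0],[0,0,0],[0,0,0],[0,0,0],[0,0,0],[0,0,0],[0,0,0]], "claw": [-1,-1,-1,-1,-1,-1,-1,-1,-1,-1,-1,-1]}}

```text
t: 2.5
eef_pos: [0.5179, 0.0546, 0.2144]
orientation: [[-0.951, 0.308, -0.0], [0.308, 0.951, -0.0], [0.0, -0.0, -1.0]]
wrist_force: [0.3, 0.7, 0.2]
grip_width: 0.0916
grasp_force: 0.0
```

Emit:
{"name": "arm_command", "arguments": {"dp": [[-2.2,-1.9,0],[-2.2,-1.9,0],[-2.2,-1.9,0],[-2.2,-1.9,0],[-2.2,-1.9,0],[-2.2,-1.9,0],[-2.2,-1.9,0],[-1.6,-1.9,0],[-1.6,-1.8,0],[0,0,0],[0,0,0]], "dr": [[0,0,0],[0,0,0],[0,0,0],[0,0,0],[0,0,0],[0,0,0],[0,0,0],[0,0,0],[0,0,0],[0,0,0],[0,0,0]], "claw": [-1,-1,-1,-1,-1,-1,-1,-1,-1,-1,-1]}}

```text
t: 3.6
eef_pos: [0.6418, -0.1634, 0.2139]
orientation: [[-0.951, 0.309, -0.001], [0.309, 0.951, 0.0], [0.001, 0.0, -1.0]]
wrist_force: [-0.6, 0.4, -0.2]
grip_width: 0.0922
grasp_force: 0.0
```

```bash
cat >> h.py <<'E'
def go(x,y,z,yaw):
    """tool-axis shift (cm) and turn (deg) to TCP x,y,z with caddy-yaw (deg), tool x = -caddy x"""
    from scipy.spatial.transform import Rotation as Ro
    s=robot.get_state();R=s['orientation'];a=np.radians(yaw)
    G=np.array([[-np.cos(a),-np.sin(a),0],[-np.sin(a),np.cos(a),0],[0,0,-1]])
    d=np.array([x,y,z])-s['eef_pos'];q=R.T@G
    print('t',s['t'],'pos',s['eef_pos'].round(4),'dp(now)',(R.T@d*100).round(2),'dp(after turn)',(G.T@d*100).round(2),'dr',np.degrees(Ro.from_matrix(q).as_rotvec()).round(2),'F',s['wrist_force'].round(2),'M',s['torque'].round(2),'grip',round(s['grip_width'],4),round(s['grasp_force'],1))
E
python3 - <<'E'
from h import *
go(.6524,-.1758,.085,-17.95)
c=load('top');P=cloud(c);m=(P[...,2]>.14)&(P[...,2]<.2);m[:, :190]=0;m[:,245:]=0;m[:160]=0;m[205:]=0
q=P[m];print(len(q),np.percentile(q[:,2],[5,50,95]))
a=np.radians(-15.6);ux=np.array([np.cos(a),np.sin(a)]);print('rail x off',np.percentile((q[:,:2]-[.6153,.1912])@ux,[5,50,95]))
E
```

```text
t 3.6 pos [ 0.6418 -0.1634  0.2139] dp(now) [-1.41 -0.85 12.89] dp(after turn) [-1.39 -0.85 12.89] dr [ 0.   -0.08 -0.03] F [-0.56  0.36 -0.16] M [-0.03 -0.03 -0.01] grip 0.0922 0.0
225 [0.16375435 0.16765041 0.1704265 ]
rail x off [-0.00469806 -0.00093828  0.00417236]
```

Emit:
{"name": "arm_command", "arguments": {"dp": [[-0.7,-0.5,0],[-0.7,-0.35,1.5],[0,0,2],[0,0,2],[0,0,2],[0,0,2],[0,0,1.5],[0,0,1],[0,0,0.9],[0,0,0],[0,0,0]], "dr": [[0,0,0],[0,0,0],[0,0,0],[0,0,0],[0,0,0],[0,0,0],[0,0,0],[0,0,0],[0,0,0],[0,0,0],[0,0,0]], "claw": [-1,-1,-1,-1,-1,-1,-1,-1,-1,-1,-1]}}

```text
t: 4.7
eef_pos: [0.6534, -0.176, 0.086]
orientation: [[-0.951, 0.308, 0.001], [0.308, 0.951, -0.0], [-0.001, 0.0, -1.0]]
wrist_force: [-0.4, -0.5, 0.0]
grip_width: 0.0919
grasp_force: 0.0
```

Run:
```python
from h import *
go(.6524,-.1758,.085,-17.95)
c=cam('side');cv2.imwrite('pics/g1.png',cv2.resize(c['img'][190:320,280:440],None,fx=4,fy=4,interpolation=2))
go(.6524,-.1758,.085,-17.95)
```

```text
t 4.7 pos [ 0.6534 -0.176   0.086 ] dp(now) [ 0.1  -0.01  0.1 ] dp(after turn) [ 0.1  -0.01  0.1 ] dr [0.   0.05 0.02] F [-0.42 -0.48  0.01] M [ 0.01 -0.01 -0.04] grip 0.0919 0.0
t 4.75 pos [ 0.6536 -0.176   0.0864] dp(now) [ 0.12 -0.01  0.14] dp(after turn) [ 0.12 -0.01  0.14] dr [0.01 0.08 0.01] F [ 0.22 -0.07  0.93] M [0.04 0.03 0.03] grip 0.0918 0.0
```

View pics/g1.png

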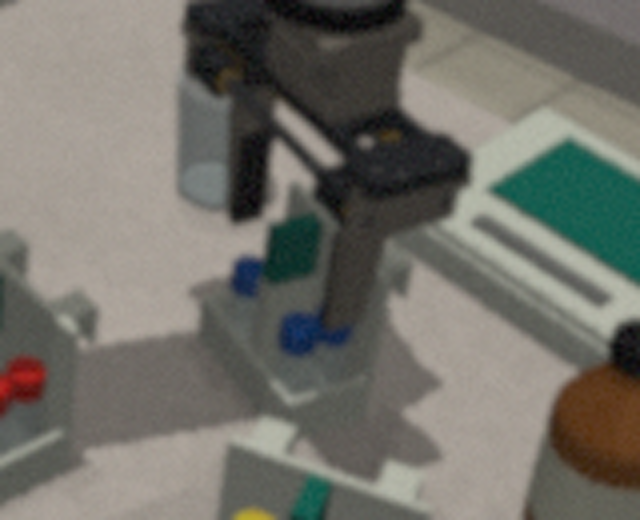

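The fingers straddle the teal handle (about crop 293,247) and clear the blue caps. I'll close and lift.

Emit:
{"name": "arm_command", "arguments": {"dp": [[0.1,0,0.1],[0,0,0],[0,0,0],[0,0,0],[0,0,0],[0,0,0],[0,0,0],[0,0,0],[0,0,0],[0,0,0]], "dr": [[0,0,0],[0,0,0],[0,0,0],[0,0,0],[0,0,0],[0,0,0],[0,0,0],[0,0,0],[0,0,0],[0,0,0]], "claw": [-0.5,0,0.4,0.7,1,1,1,1,1,1]}}

```text
t: 5.75
eef_pos: [0.652, -0.1755, 0.0846]
orientation: [[-0.951, 0.308, -0.0], [0.308, 0.951, 0.0], [0.0, 0.0, -1.0]]
wrist_force: [-0.3, 0.6, -0.3]
grip_width: 0.0141
grasp_force: 0.7
```

Run:
```python
from h import *
go(.6524,-.1758,.085,-17.95)
```

```text
t 5.75 pos [ 0.652  -0.1755  0.0846] dp(now) [-0.05 -0.02 -0.04] dp(after turn) [-0.05 -0.02 -0.04] dr [ 0.   -0.    0.01] F [-0.31  0.62 -0.34] M [ 0.13 -0.08 -0.02] grip 0.0141 0.7
```

Emit:
{"name": "arm_command", "arguments": {"dp": [[0,0,0],[0,0,0],[0,0,0],[0,0,0],[0,0,-0.5],[0,0,-1],[0,0,-1.5],[0,0,-1.5],[0,0,-1],[0,0,-0.5],[0,0,0],[0,0,0]], "dr": [[0,0,0],[0,0,0],[0,0,0],[0,0,0],[0,0,0],[0,0,0],[0,0,0],[0,0,0],[0,0,0],[0,0,0],[0,0,0],[0,0,0]], "claw": [1,1,1,1,1,1,1,1,1,1,1,1]}}

```text
t: 6.95
eef_pos: [0.6517, -0.1753, 0.1443]
orientation: [[-0.951, 0.308, -0.001], [0.308, 0.951, 0.0], [0.001, 0.0, -1.0]]
wrist_force: [-0.7, 1.1, -4.0]
grip_width: 0.0114
grasp_force: 30.0
```

Emit:
{"name": "arm_command", "arguments": {"dp": [[0,0,-1],[0,0,-1.5],[0,0,-1.5],[0,0,-1.5],[0,0,-1.5],[0,0,-1.5],[0,0,-0.5],[0,0,0],[0,0,0]], "dr": [[0,0,0],[0,0,0],[0,0,0],[0,0,0],[0,0,0],[0,0,0],[0,0,0],[0,0,0],[0,0,0]], "claw": [1,1,1,1,1,1,1,1,1]}}

```text
t: 7.85
eef_pos: [0.6516, -0.1753, 0.234]
orientation: [[-0.951, 0.308, -0.001], [0.308, 0.951, 0.0], [0.001, 0.0, -1.0]]
wrist_force: [-1.2, 0.1, -4.1]
grip_width: 0.0118
grasp_force: 30.0
```

Run:
```python
from h import *
a=np.radians(-15.6);X=np.array([np.cos(a),np.sin(a)])
g=np.array([.6153,.1912])-.041*X;print(g)
go(*g,.235,-15.6)
c=cam('side');cv2.imwrite('pics/l1.png',cv2.resize(c['img'][120:320,260:460],None,fx=3,fy=3,interpolation=2))
```

```text
[0.57581033 0.20222571]
t 7.85 pos [ 0.6516 -0.1753  0.234 ] dp(now) [18.84 33.58 -0.08] dp(after turn) [17.45 34.32 -0.1 ] dr [ 0.   -0.06 -2.33] F [-1.21  0.08 -4.06] M [ 0.05  0.04 -0.04] grip 0.0118 30.0
```

View pics/l1.png

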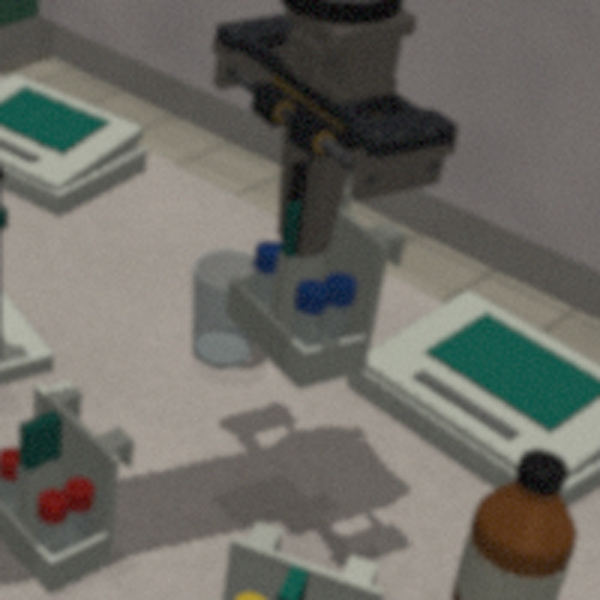

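Emit:
{"name": "arm_command", "arguments": {"dp": [[0,0,0],[0.6,0,-0.5],[1.4,0,-0.5],[2.4,0,0],[3,0,0],[3,0,0],[3,0,0],[3,0,0],[3,0,0],[2.3,0.3,0],[1.3,0.8,0],[0.5,1.4,0]], "dr": [[0,0,-2.3],[0,0,0],[0,0,0],[0,0,0],[0,0,0],[0,0,0],[0,0,0],[0,0,0],[0,0,0],[0,0,0],[0,0,0],[0,0,0]], "claw": [1,1,1,1,1,1,1,1,1,1,1,1]}}

```text
t: 9.1
eef_pos: [0.4304, -0.0882, 0.2448]
orientation: [[-0.962, 0.272, -0.0], [0.272, 0.962, 0.001], [0.001, 0.001, -1.0]]
wrist_force: [0.0, -0.3, -3.3]
grip_width: 0.0122
grasp_force: 30.0
```

Emit:
{"name": "arm_command", "arguments": {"dp": [[0,2.2,0],[0,3,0],[0,3,0],[0,3,0],[0,3.5,0],[0,3.5,0],[0,3.5,0],[0,3.5,0],[0,3,0],[0,2,0],[0,1.2,0],[0,0.4,0]], "dr": [[0,0,0],[0,0,0],[0,0,0],[0,0,0],[0,0,0],[0,0,0],[0,0,0],[0,0,0],[0,0,0],[0,0,0],[0,0,0],[0,0,0]], "claw": [1,1,1,1,1,1,1,1,1,1,1,1]}}

```text
t: 10.3
eef_pos: [0.5181, 0.2185, 0.2444]
orientation: [[-0.963, 0.269, -0.0], [0.269, 0.963, -0.0], [0.0, -0.001, -1.0]]
wrist_force: [0.0, -0.5, -4.1]
grip_width: 0.0117
grasp_force: 30.0
```

Emit:
{"name": "arm_command", "arguments": {"dp": [[0,0,0],[0,0,0],[0,0,0]], "dr": [[0,0,0],[0,0,0],[0,0,0]], "claw": [1,1,1]}}

```text
t: 10.6
eef_pos: [0.5182, 0.2167, 0.2448]
orientation: [[-0.962, 0.271, 0.0], [0.271, 0.962, -0.0], [-0.0, -0.0, -1.0]]
wrist_force: [0.0, -0.2, -3.2]
grip_width: 0.0119
grasp_force: 30.0
```

Run:
```python
from h import *
go(.5758,.2022,.245,-15.6)
c=cam('side');cv2.imwrite('pics/l2.png',cv2.resize(c['img'][60:260,120:320],None,fx=3,fy=3,interpolation=2))
c=cam('top');cv2.imwrite('pics/t2.png',cv2.resize(c['img'][140:250,150:290],None,fx=5,fy=5,interpolation=2))
```

```text
t 10.6 pos [0.5182 0.2167 0.2448] dp(now) [-5.94  0.16 -0.02] dp(after turn) [-5.94  0.15 -0.02] dr [-0.02  0.01 -0.14] F [ 0.02 -0.19 -3.19] M [ 0.02 -0.01 -0.06] grip 0.0119 30.0
```

View pics/t2.png

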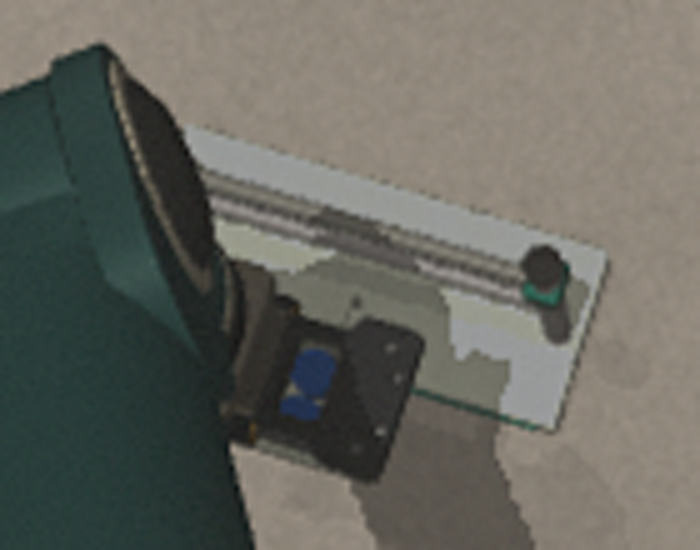

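Emit:
{"name": "arm_command", "arguments": {"dp": [[-0.5,0,0],[-1,0.15,0],[-1.2,0,0],[-1.2,0,0],[-1.1,0,0],[-0.6,0,0],[-0.34,0,0],[0,0,0],[0,0,0],[0,0,0],[0,0,0]], "dr": [[0,0,0],[0,0,-0.14],[0,0,0],[0,0,0],[0,0,0],[0,0,0],[0,0,0],[0,0,0],[0,0,0],[0,0,0],[0,0,0]], "claw": [1,1,1,1,1,1,1,1,1,1,1]}}

```text
t: 11.8
eef_pos: [0.5754, 0.204, 0.2447]
orientation: [[-0.964, 0.267, -0.0], [0.267, 0.964, 0.0], [0.0, 0.0, -1.0]]
wrist_force: [-0.2, -0.3, -2.5]
grip_width: 0.0118
grasp_force: 30.0
```

Run:
```python
from h import *
go(.5758,.2022,.245,-15.6)
c=cam('side');cv2.imwrite('pics/l3.png',cv2.resize(c['img'][90:220,180:310],None,fx=4.6,fy=4.6,interpolation=2))
```

```text
t 11.8 pos [0.5754 0.204  0.2447] dp(now) [-0.08 -0.16 -0.03] dp(after turn) [-0.08 -0.16 -0.03] dr [ 0.01 -0.01  0.14] F [-0.15 -0.31 -2.48] M [0.04 0.02 0.02] grip 0.0118 30.0
```

View pics/l3.png

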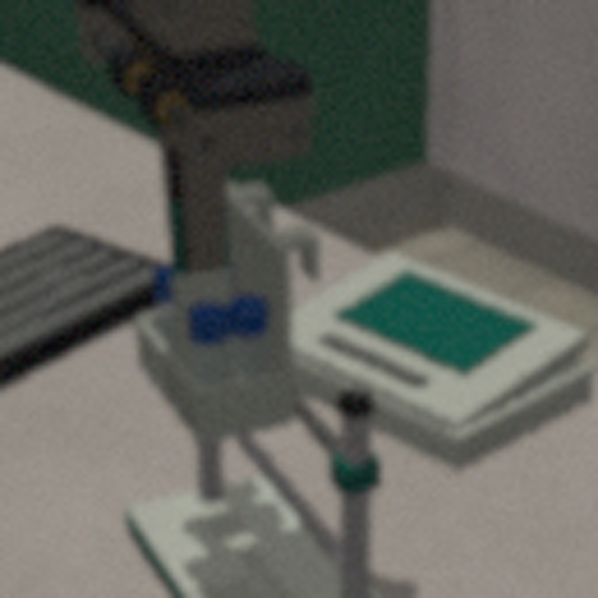

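The side crop shows the caddy level over the rail, with the near hook's outer top corner at about (318,240), its tip bottom at about (313,278), and the near post cap top at (355,400). I'll compare these with the predicted positions.

Run:
```python
from h import *
c=load('side');s=robot.get_state();R=s['orientation'];p=s['eef_pos']
C=np.c_[-R[:,0],R[:,1],-R[:,2]];o=p-C@np.array([-.005,0,.085])
def pr(w):
    q=c['T'][:3,:3].T@(w-c['T'][:3,3]);u=c['K'][0,0]*q[0]/-q[2]+c['K'][0,2];v=-c['K'][1,1]*q[1]/-q[2]+c['K'][1,2]
    return np.round([(u-180+.5)*4.6-.5,(v-90+.5)*4.6-.5],0)
for n,q in dict(hook_top_out=(.048,-.041,.104),tip_bot_out=(.048,-.041,.08),tip_bot_in=(.044,-.041,.08),wall_top_near=(.028,-.05,.105),front_bot_near=(-.028,-.05,0),back_bot_near=(.028,-.05,0)).items(): print(n,pr(o+C@np.array(q)))
a=np.radians(-15.6);Y=np.array([-np.sin(a),np.cos(a),0]);m=np.array([.6153,.1912,0])
print('cap',pr(m-.115*Y+[0,0,.205]),'cap far',pr(m+.115*Y+[0,0,.205]))
for z in(.145,.155,.165,.175):print('rail near',z,pr(m-.106*Y+[0,0,z]))
cv2.imwrite('pics/l4.png',cv2.resize(c['img'][135:185,235:275],None,fx=12,fy=12,interpolation=2))
```

```text
hook_top_out [316. 240.]
tip_bot_out [317. 281.]
tip_bot_in [310. 282.]
wall_top_near [288. 251.]
front_bot_near [197. 445.]
back_bot_near [292. 425.]
cap [355. 404.] cap far [200. 235.]
rail near 0.145 [348. 494.]
rail near 0.155 [348. 478.]
rail near 0.165 [348. 462.]
rail near 0.175 [348. 446.]
```

View pics/l4.png

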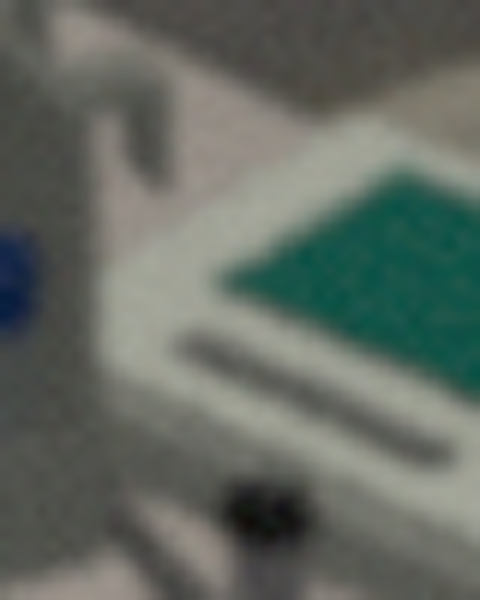

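Emit:
{"name": "arm_command", "arguments": {"dp": [[-0.05,-0.1,0.5],[0,0,1],[0,0,1.2],[0,0,1.2],[0,0,0.8],[0,0,0.5],[0,0,0.3],[0,0,0],[0,0,0],[0,0,0]], "dr": [[0,0,0],[0,0,0],[0,0,0],[0,0,0],[0,0,0],[0,0,0],[0,0,0],[0,0,0],[0,0,0],[0,0,0]], "claw": [1,1,1,1,1,1,1,1,1,1]}}

```text
t: 12.85
eef_pos: [0.5763, 0.2027, 0.1901]
orientation: [[-0.964, 0.267, 0.001], [0.267, 0.964, 0.0], [-0.001, 0.001, -1.0]]
wrist_force: [0.0, 0.7, -3.4]
grip_width: 0.0116
grasp_force: 30.0
```

Run:
```python
from h import *
go(.5758,.2022,.160,-15.6)
c=cam('side');cv2.imwrite('pics/l5.png',cv2.resize(c['img'][110:210,210:310],None,fx=6,fy=6,interpolation=2))
```

```text
t 12.85 pos [0.5763 0.2027 0.1901] dp(now) [ 0.04 -0.06  3.01] dp(after turn) [ 0.03 -0.06  3.01] dr [0.04 0.04 0.11] F [ 0.01  0.72 -3.37] M [0.01 0.05 0.05] grip 0.0116 30.0
```

View pics/l5.png

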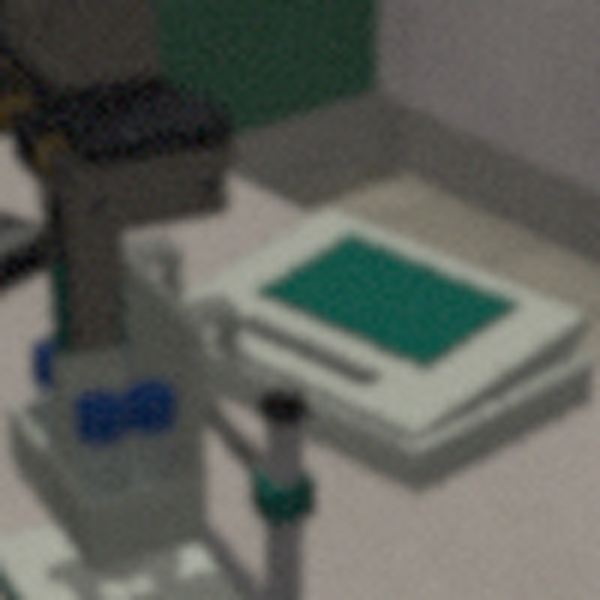

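The near hook (about 225,325) sits above the rail line running to the clamp at (283,495), and nothing is touching. I'll lower in small steps.

Emit:
{"name": "arm_command", "arguments": {"dp": [[0,0,0.4],[0,0,0.4],[0,0,0.4],[0,0,0.2],[0,0,0.15],[0,0,0.1],[0,0,0.1],[0,0,0]], "dr": [[0,0,0],[0,0,0],[0,0,0],[0,0,0],[0,0,0],[0,0,0],[0,0,0],[0,0,0]], "claw": [1,1,1,1,1,1,1,1]}}

```text
t: 13.7
eef_pos: [0.5759, 0.2026, 0.172]
orientation: [[-0.964, 0.267, -0.0], [0.267, 0.964, -0.0], [0.0, -0.0, -1.0]]
wrist_force: [-0.8, -0.7, -3.4]
grip_width: 0.0118
grasp_force: 30.0
```

Emit:
{"name": "arm_command", "arguments": {"dp": [[0,0,0.1],[0,0,0.1],[0,0,0.1],[0,0,0.1],[0,0,0]], "dr": [[0,0,0],[0,0,0],[0,0,0],[0,0,0],[0,0,0]], "claw": [1,1,1,1,1]}}

```text
t: 14.2
eef_pos: [0.5759, 0.2025, 0.1679]
orientation: [[-0.964, 0.267, -0.0], [0.267, 0.964, -0.0], [0.0, -0.0, -1.0]]
wrist_force: [-0.1, -0.2, -3.4]
grip_width: 0.012
grasp_force: 30.0
```

Emit:
{"name": "arm_command", "arguments": {"dp": [[0,0,0.1],[0,0,0.1],[0,0,0.1],[0,0,0.1],[0,0,0.1],[0,0,0]], "dr": [[0,0,0],[0,0,0],[0,0,0],[0,0,0],[0,0,0],[0,0,0]], "claw": [1,1,1,1,1,1]}}

```text
t: 14.8
eef_pos: [0.5759, 0.2026, 0.1629]
orientation: [[-0.964, 0.267, -0.0], [0.267, 0.964, -0.0], [0.0, -0.0, -1.0]]
wrist_force: [-0.3, -0.2, -3.8]
grip_width: 0.0116
grasp_force: 30.0
```

Emit:
{"name": "arm_command", "arguments": {"dp": [[0,0,0.1],[0,0,0.1],[0,0,0.1],[0,0,0]], "dr": [[0,0,0],[0,0,0],[0,0,0],[0,0,0]], "claw": [1,1,1,1]}}

```text
t: 15.2
eef_pos: [0.5759, 0.2025, 0.1599]
orientation: [[-0.964, 0.267, -0.0], [0.267, 0.964, -0.0], [0.0, -0.0, -1.0]]
wrist_force: [-0.4, -1.1, -4.2]
grip_width: 0.0118
grasp_force: 30.0
```

Emit:
{"name": "arm_command", "arguments": {"dp": [[0,0,0.05],[0,0,0.05],[0,0,0]], "dr": [[0,0,0],[0,0,0],[0,0,0]], "claw": [1,1,1]}}

```text
t: 15.5
eef_pos: [0.576, 0.2026, 0.159]
orientation: [[-0.964, 0.267, -0.0], [0.267, 0.964, 0.0], [0.0, 0.0, -1.0]]
wrist_force: [0.2, -0.6, -2.6]
grip_width: 0.0122
grasp_force: 30.0
```

Emit:
{"name": "arm_command", "arguments": {"dp": [[0,0,0.05],[0,0,0.05],[0,0,0]], "dr": [[0,0,0],[0,0,0],[0,0,0]], "claw": [1,1,1]}}

```text
t: 15.8
eef_pos: [0.576, 0.2026, 0.158]
orientation: [[-0.964, 0.267, -0.0], [0.267, 0.964, -0.0], [0.0, -0.0, -1.0]]
wrist_force: [-0.2, 0.2, -3.1]
grip_width: 0.0117
grasp_force: 30.0
```

Emit:
{"name": "arm_command", "arguments": {"dp": [[0,0,0.05],[0,0,0]], "dr": [[0,0,0],[0,0,0]], "claw": [1,1]}}

```text
t: 16.0
eef_pos: [0.576, 0.2026, 0.1576]
orientation: [[-0.964, 0.267, -0.0], [0.267, 0.964, -0.0], [0.0, -0.0, -1.0]]
wrist_force: [0.4, 0.3, -4.2]
grip_width: 0.012
grasp_force: 30.0
```

Emit:
{"name": "arm_command", "arguments": {"dp": [[0,0,0.05],[0,0,0.05],[0,0,0]], "dr": [[0,0,0],[0,0,0],[0,0,0]], "claw": [1,1,1]}}

```text
t: 16.3
eef_pos: [0.5759, 0.2025, 0.1565]
orientation: [[-0.964, 0.267, -0.0], [0.267, 0.964, -0.0], [0.0, -0.0, -1.0]]
wrist_force: [-1.0, 0.6, -3.2]
grip_width: 0.0115
grasp_force: 30.0
```

Emit:
{"name": "arm_command", "arguments": {"dp": [[0,0,0.05],[0,0,0]], "dr": [[0,0,0],[0,0,0]], "claw": [1,1]}}

```text
t: 16.5
eef_pos: [0.576, 0.2025, 0.156]
orientation: [[-0.964, 0.267, -0.0], [0.267, 0.964, -0.0], [0.0, -0.0, -1.0]]
wrist_force: [0.3, 0.1, -2.9]
grip_width: 0.0121
grasp_force: 30.0
```

Emit:
{"name": "arm_command", "arguments": {"dp": [[0,0,0.05],[0,0,0]], "dr": [[0,0,0],[0,0,0]], "claw": [1,1]}}

```text
t: 16.7
eef_pos: [0.576, 0.2025, 0.1555]
orientation: [[-0.964, 0.267, -0.0], [0.267, 0.964, -0.0], [0.0, -0.0, -1.0]]
wrist_force: [0.1, 0.3, -3.1]
grip_width: 0.0118
grasp_force: 30.0
```

Emit:
{"name": "arm_command", "arguments": {"dp": [[0,0,0.05],[0,0,0]], "dr": [[0,0,0],[0,0,0]], "claw": [1,1]}}

```text
t: 16.9
eef_pos: [0.576, 0.2026, 0.155]
orientation: [[-0.964, 0.267, -0.0], [0.267, 0.964, -0.0], [0.0, -0.0, -1.0]]
wrist_force: [0.7, 0.4, -3.3]
grip_width: 0.0118
grasp_force: 30.0
```

Emit:
{"name": "arm_command", "arguments": {"dp": [[0,0,0.05],[0,0,0]], "dr": [[0,0,0],[0,0,0]], "claw": [1,1]}}

```text
t: 17.1
eef_pos: [0.5759, 0.2026, 0.1545]
orientation: [[-0.964, 0.267, -0.0], [0.267, 0.964, -0.0], [0.0, -0.0, -1.0]]
wrist_force: [-0.2, 0.2, -2.9]
grip_width: 0.012
grasp_force: 30.0
```

Emit:
{"name": "arm_command", "arguments": {"dp": [[0,0,0.05],[0,0,0]], "dr": [[0,0,0],[0,0,0]], "claw": [1,1]}}

```text
t: 17.3
eef_pos: [0.576, 0.2026, 0.154]
orientation: [[-0.964, 0.267, -0.0], [0.267, 0.964, -0.0], [0.0, -0.0, -1.0]]
wrist_force: [-0.3, -1.0, -3.9]
grip_width: 0.0117
grasp_force: 30.0
```

Emit:
{"name": "arm_command", "arguments": {"dp": [[0,0,0.05],[0,0,0]], "dr": [[0,0,0],[0,0,0]], "claw": [1,1]}}

```text
t: 17.5
eef_pos: [0.576, 0.2026, 0.1535]
orientation: [[-0.964, 0.267, -0.0], [0.267, 0.964, -0.0], [0.0, -0.0, -1.0]]
wrist_force: [-0.6, 0.4, -3.5]
grip_width: 0.0118
grasp_force: 30.0
```

Emit:
{"name": "arm_command", "arguments": {"dp": [[0,0,0.05],[0,0,0]], "dr": [[0,0,0],[0,0,0]], "claw": [1,1]}}

```text
t: 17.7
eef_pos: [0.576, 0.2026, 0.153]
orientation: [[-0.964, 0.267, -0.0], [0.267, 0.964, -0.0], [0.0, -0.0, -1.0]]
wrist_force: [0.6, -0.5, -4.4]
grip_width: 0.012
grasp_force: 30.0
```

Emit:
{"name": "arm_command", "arguments": {"dp": [[0,0,0.05],[0,0,0]], "dr": [[0,0,0],[0,0,0]], "claw": [1,1]}}

```text
t: 17.9
eef_pos: [0.576, 0.2026, 0.1526]
orientation: [[-0.964, 0.267, 0.0], [0.267, 0.964, 0.0], [-0.0, 0.0, -1.0]]
wrist_force: [-0.6, -0.2, -2.8]
grip_width: 0.0117
grasp_force: 30.0
```

Emit:
{"name": "arm_command", "arguments": {"dp": [[0,0,0.05],[0,0,0]], "dr": [[0,0,0],[0,0,0]], "claw": [1,1]}}

```text
t: 18.1
eef_pos: [0.5761, 0.2026, 0.1524]
orientation: [[-0.964, 0.267, 0.0], [0.267, 0.964, 0.0], [-0.0, 0.0, -1.0]]
wrist_force: [-0.6, -0.4, -1.4]
grip_width: 0.012
grasp_force: 30.0
```

Emit:
{"name": "arm_command", "arguments": {"dp": [[0,0,0.05],[0,0,0]], "dr": [[0,0,0],[0,0,0]], "claw": [1,1]}}

```text
t: 18.3
eef_pos: [0.5761, 0.2027, 0.152]
orientation: [[-0.964, 0.267, 0.0], [0.267, 0.964, 0.0], [-0.0, 0.0, -1.0]]
wrist_force: [-1.8, 0.3, 1.9]
grip_width: 0.0118
grasp_force: 30.0
```

Contact came at about 0.1526, and the load is now about 5 N.

Emit:
{"name": "arm_command", "arguments": {"dp": [[0,0,0.05],[0,0,0]], "dr": [[0,0,0],[0,0,0]], "claw": [1,1]}}

```text
t: 18.5
eef_pos: [0.5761, 0.2026, 0.1516]
orientation: [[-0.964, 0.267, 0.0], [0.267, 0.964, 0.0], [-0.0, 0.0, -1.0]]
wrist_force: [-2.7, -0.3, 4.6]
grip_width: 0.0119
grasp_force: 30.0
```

Emit:
{"name": "arm_command", "arguments": {"dp": [[0,0,0.03],[0,0,0],[0,0,0]], "dr": [[0,0,0],[0,0,0],[0,0,0]], "claw": [1,1,1]}}

```text
t: 18.8
eef_pos: [0.5761, 0.2026, 0.1514]
orientation: [[-0.964, 0.267, 0.001], [0.267, 0.964, 0.0], [-0.0, 0.0, -1.0]]
wrist_force: [-3.1, -1.8, 6.3]
grip_width: 0.0119
grasp_force: 30.0
```

Emit:
{"name": "arm_command", "arguments": {"dp": [[0,0,0],[0,0,0],[0,0,0]], "dr": [[0,0,0],[0,0,0],[0,0,0]], "claw": [1,1,1]}}

```text
t: 19.1
eef_pos: [0.5761, 0.2027, 0.1514]
orientation: [[-0.964, 0.267, 0.0], [0.267, 0.964, 0.0], [-0.0, 0.0, -1.0]]
wrist_force: [-3.8, -0.5, 4.7]
grip_width: 0.0121
grasp_force: 30.0
```

The tug has held at about 9 N for over 0.6 s. I'll ease off, then open.

Emit:
{"name": "arm_command", "arguments": {"dp": [[0,0,-0.04],[0,0,-0.04],[0,0,0],[0,0,0]], "dr": [[0,0,0],[0,0,0],[0,0,0],[0,0,0]], "claw": [1,1,1,1]}}

```text
t: 19.5
eef_pos: [0.5761, 0.2027, 0.1517]
orientation: [[-0.964, 0.267, 0.0], [0.267, 0.964, 0.0], [-0.0, 0.0, -1.0]]
wrist_force: [-2.0, -0.1, 3.2]
grip_width: 0.0117
grasp_force: 30.0
```

Emit:
{"name": "arm_command", "arguments": {"dp": [[0,0,-0.04],[0,0,-0.04],[0,0,0],[0,0,0]], "dr": [[0,0,0],[0,0,0],[0,0,0],[0,0,0]], "claw": [1,1,1,1]}}

```text
t: 19.9
eef_pos: [0.5761, 0.2026, 0.1522]
orientation: [[-0.964, 0.267, 0.0], [0.267, 0.964, 0.0], [-0.0, 0.0, -1.0]]
wrist_force: [-0.1, -0.3, 0.3]
grip_width: 0.012
grasp_force: 30.0
```

The wrist force is near zero, so the rail carries the weight. I'll open now.

Emit:
{"name": "arm_command", "arguments": {"dp": [[0,0,0],[0,0,0],[0,0,0],[0,0,0],[0,0,0],[0,0,0],[0,0,0],[0,0,0],[0,0,0]], "dr": [[0,0,0],[0,0,0],[0,0,0],[0,0,0],[0,0,0],[0,0,0],[0,0,0],[0,0,0],[0,0,0]], "claw": [0.72,0.7,0.65,0.6,0.5,0.4,0.4,0.4,0.4]}}

```text
t: 20.8
eef_pos: [0.576, 0.2026, 0.1524]
orientation: [[-0.964, 0.267, 0.0], [0.267, 0.964, 0.0], [-0.0, 0.0, -1.0]]
wrist_force: [-0.1, 0.4, 0.5]
grip_width: 0.0274
grasp_force: 0.0
```

Run:
```python
from h import *
go(.5758,.2022,.160,-15.6)
c=cam('side');cv2.imwrite('pics/l6.png',cv2.resize(c['img'][110:210,210:310],None,fx=6,fy=6,interpolation=2))
```

```text
t 20.8 pos [0.576  0.2026 0.1524] dp(now) [ 0.01 -0.04 -0.76] dp(after turn) [ 0.01 -0.04 -0.76] dr [0.   0.01 0.11] F [-0.13  0.38  0.45] M [-0.01  0.02 -0.01] grip 0.0274 0.0
```

View pics/l6.png

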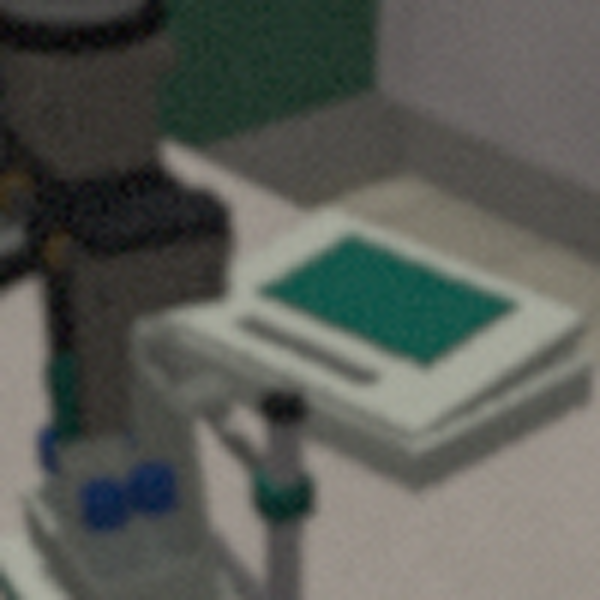

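The caddy hangs with its near hook (about 205,395) over the rail, and the fingers are free. I'll open wider and retreat straight up.

Emit:
{"name": "arm_command", "arguments": {"dp": [[0,0,0],[0,0,0],[0,0,0],[0,0,-0.5],[0,0,-1],[0,0,-1.5],[0,0,-2],[0,0,-2],[0,0,-2],[0,0,-2],[0,0,-1],[0,0,0]], "dr": [[0,0,0],[0,0,0],[0,0,0],[0,0,0],[0,0,0],[0,0,0],[0,0,0],[0,0,0],[0,0,0],[0,0,0],[0,0,0],[0,0,0]], "claw": [0.2,0,0,0,0,0,0,0,0,0,0,0]}}

```text
t: 22.05
eef_pos: [0.5769, 0.2029, 0.2749]
orientation: [[-0.964, 0.267, 0.004], [0.267, 0.964, 0.002], [-0.003, 0.003, -1.0]]
wrist_force: [-0.6, -0.3, 0.4]
grip_width: 0.0455
grasp_force: 0.0
```

Emit:
{"name": "arm_command", "arguments": {"dp": [[0,0,0],[0,0,0],[0,0,0],[0,0,0],[0,0,0],[0,0,0],[0,0,0],[0,0,0],[0,0,0],[0,0,0]], "dr": [[0,0,0],[0,0,0],[0,0,0],[0,0,0],[0,0,0],[0,0,0],[0,0,0],[0,0,0],[0,0,0],[0,0,0]], "claw": [0,0,0,0,0,0,0,0,0,0]}}

```text
t: 23.05
eef_pos: [0.576, 0.2026, 0.2724]
orientation: [[-0.964, 0.267, 0.0], [0.267, 0.964, 0.0], [-0.0, 0.0, -1.0]]
wrist_force: [0.3, 0.7, -0.3]
grip_width: 0.0459
grasp_force: 0.0
```

Run:
```python
from h import *
a=cam('side');b=cam('side')
m=np.abs(a['img'][150:215,200:290].astype(int)-b['img'][150:215,200:290]).mean();print('motion',m)
P=cloud(b);h=cv2.cvtColor(b['img'],cv2.COLOR_BGR2HSV)
k=(h[...,0]>105)&(h[...,0]<130)&(h[...,1]>120)&(h[...,2]>50);k[:150]=0;k[215:]=0;k[:,:190]=0;k[:,300:]=0
print('caps',k.sum(),P[k].mean(0),P[k].max(0))
go(.5758,.2022,.26,-15.6)
print(job.job_done())
```

```text
motion 2.2515099715099716
caps 106 [0.57007154 0.17317008 0.1278436 ] [0.59113013 0.23395174 0.1347318 ]
t 23.15 pos [0.576  0.2026 0.2724] dp(now) [ 0.01 -0.04  1.24] dp(after turn) [ 0.01 -0.04  1.24] dr [0.   0.   0.11] F [-0.88 -0.73 -0.12] M [-0.04  0.01 -0.05] grip 0.0457 0.0
the job is handed in; nothing more can be done
None
```

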